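Free the child-safety hook of a training distribution box and swing its door open

TASK

The door of the upright distribution box stands ajar, caught by its sprung safety hook. Reach down through the narrow gap behind the door's top edge, press the hook down and keep it down while you draw the door past the rail, then swing the door wide open (at least 70 degrees) and leave it standing there with the hook sprung back up. Be gentle, the plastic breaks if anything is pushed with more than 25 N, and leave the multimeter, junction box and wire stripper where they lie.

Things in the scene. Friction and masses are not known exactly. Their poses are not given: they have to be found in the camera images.
- cabinet: Grey back box of an upright distribution box, 130 mm deep, 230 wide, 242 high, fixed. Origin at table height under the middle of its open front; x points into the box, away from the robot, y to the left along the front, z up. An 8 mm thick white front cover (x -8 to 0 mm) is screwed on through slotted holes and carries rail, door and hook.
- rail_nominal (a point): Middle of the front lower edge of the rail (the cover's top bar, 230 mm wide, 20 high, 8 thick) at its nominal place, x -8, z 212 mm on the cabinet; axes as the cabinet. The cover with rail, door and hook really stands anywhere from 10 mm lower to 10 mm higher than all heights given; this is not measured: find it by touch or sight.
- hinge_foot (a point): Point at table height on the door's upright hinge axis: x -8, y +105 mm on the cabinet, left end of the door, in the plane of its back face; axes as the cabinet. Door 210 mm wide, 10 thick, from z 18 to 232 mm (nominal). Hinge friction about 0.12 N m: the door stays where it is left.
- door (a joint): Door angle, rad: 0 shut, grows as it opens towards the robot, stop at 1.9; from above the free end swings clockwise, from -y towards -x. 0.24 to 0.28 at the start; the hook catches at about 0.285. The gap between door back and rail over the hook is then 38 to 48 mm wide, open from above; shut fingertips fit. Hook must stay down until about 0.42.
- hook (a joint): Hook travel, m: 0 up, 0.010 down on a hard stop. White plastic on the door's back, 165 mm from the hinge axis: arm 20 mm wide, 68 long, square to the door, under the rail; its top 24 mm below the door's top (nominal z 208). End 8 mm: barb up behind the rail, 7 mm above the rail's lower edge. Slides straight down: starts at 2 N, 6 N at 7 mm (free), 8 N at the stop; springs back.
- meter_mid (a point): Centre of a black hand-held multimeter, 150 x 50 x 26 mm, loose on top of the box, along its width, near its back; leave it.
- jbox_mid (a point): Centre of an open grey junction box, 90 x 90 x 45 mm, loose on the table at the right; leave it.
- stripper_mid (a point): Centre of a yellow wire stripper, 125 x 34 x 28 mm, loose on the table at the left; leave it.

How it is judged:
On the way, in this order (a step that is already met when the one before it is completed fails the run):
1. the hook is pressed down, clear of the rail, while the door still stands ajar (value of joint hook above 0.005 m and value of joint door below 0.42 rad), for 0.05 s.
2. the door has been drawn past the rail (value of joint door above 0.5 rad), for 0.05 s.
At the end, for the whole second after the job is handed in: The door stands open at 1.2 rad (70 degrees) or more, at rest (under 0.05 rad/s), and the hook has sprung back up (within 2 mm) (value of joint door above 1.2 rad and velocity of joint door between -0.05 and 0.05 rad/s and value of joint hook below 0.002 m); the robot touches nothing.
It fails at once if the robot pushes on anything with more than 25 N (contact force between any of the fingers, the arm and anything else above 25 N).
It fails at once if a bystander is moved by more than 30 mm (distance of any of meter_mid, jbox_mid, stripper_mid from where it was at the start of the episode above 0.03 m).
It also fails if it takes over 48 s, if anything falls off the work surface, if the arm or the gripper's body presses on something with over 40 N, if the wrist force passes 120 N, or if a joint passes its speed limit or range.

ROBOT

A 7-joint arm with a two-finger parallel gripper is mounted at the origin on the work surface. World frame = base frame: x ahead of the robot, y to its left, z up, the work surface at z = 0. Lengths are in m, angles in rad, forces in N, time in s.
With the tool pointing down it reaches from about 0.425 to 0.925 m from the base axis. Payload 6.8 kg.
Tool frame: the origin (TCP) lies at the very end of the fingers, on their centre line; the grasp point (between the pads) lies 19 mm behind it; z points along the fingers, x is the direction in which the jaws open and shut, and the axes are right-handed (so a half turn about z gives the same grasp; the last joint's range is limited). The gripper opens to 85 mm and grips with 20 to 120 N. Pads are 22 mm wide; open, the fingers measure 114 mm over their backs; the gripper's body (76 mm by 85 mm) begins 54 mm behind the grasp point. The pads swing forward as they close: fully open they stand 13 mm farther back than shut.
Start: joints at [-1.381, 0.477, 0.022, 1.555, -0.011, 1.109, -0.083], TCP at [0.198, 0.645, 0.231] pointing down, gripper open.
Joint ranges: [-2.96, 2.96], [-0.34, 2.1], [-1.41, 1.46], [0.24, 2.44], [-1.37, 4.51], [0.17, 1.92], [-2.96, 2.96]. Speed limits (rad/s): [2.39, 2.39, 3.14, 3.14, 3.14, 3.14, 3.14].

INTERFACE

Orientations are given as a rotation vector (axis times angle).
In Python, from bench import get_obs, imaging, hand_in gives the robot as it stands.
- The arm moves only by the tool send_rows, never from a script. Its argument "motion" is a list of rows, each an object with "dp": the shift along the world's x, y, z in m, a list of three; "rot": the turn, a rotation vector about the world's x, y, z in rad, a list of three; "grip": the finger opening in m, from 0 to 0.0854. In form: [{"dp": [dx, dy, dz], "rot": [ax, ay, az], "grip": grip}, ...]. A call has 1 to 20 rows; each row shifts and turns the pose as measured when the row begins; what a row does not reach is not made up. A row lasts 1/8 s, in which the tool goes at most 62.5 mm and 10.7 degrees, less where a joint would pass 70% of its speed; a pose out of reach is approached as far as the arm can. A call is refused whole if a number of a shift passes 0.0625 or a number of a turn 0.188, either way. A call with a gripper value outside its range is refused whole. The fingers move at their own pace and stop on an object; "grip_force" is the grip in N (left out, the last holds). Time passes only in rows, so rows that do not move let the fingers close. It gives the time, the measured TCP pose, the force and the opening at its end, in the units of the state.
- get_obs(): the state, without advancing time (a new reading comes with each control period).
- imaging.grab_frame(name): name is "scene" or "top" or "wrist"; returns a dict with "img" (420x560x3 uint8, red, green, blue), "fx", "fy", "cx", "cy" (pixels), "D" ([k1, k2, p1, p2, k3] as OpenCV has them; the pictures are not rectified), "R" (3x3) and "t" (3): a world point X has camera coordinates R X + t. Camera axes: x right, y down, z forward; pixel columns grow to the right and rows downward; lengths in m; the calibration is good to about 2 mm. A picture is of the moment at which its call begins. There is no depth.
- hand_in(): hands the job in, once; it reports no verdict.
The state is a dict: "clock": time; "joints": joint angles; "qvel": joint speeds; "tau": joint torques, N m; "tcp_pos": TCP position; "orientation": TCP orientation; "contact_force": force on the tool from outside, world axes, zero at the start; "moment": the same for the moment, N m; "grip_width": finger opening in m.
Only numpy, scipy, OpenCV 4.12 (cv2) and the standard library are available. Lean on these libraries where they do the work, as an engineer would, in place of code of your own. Each camera call takes 0.05 s, during which the arm holds its last target. There are 200 camera calls.

## Working session

There is one attempt and no reset: what is moved stays moved. The work goes in short steps, Python scripts to look and compute and a tool call to move; the robot and the scene stay as the last step left them, time stands still between calls to the robot, and variables do not carry over. Pictures are saved under pics/ and viewed, about 8 in all and at most 12, crops included, and the job is handed in when it is done.

Besides the shell and the picture viewer there is one more tool, called after "Call:" as a command line: name --argument value ..., lists and objects as JSON in quotes. send_rows: Moves the arm, as the interface text tells. Its arguments: {"type":"object","properties":{"motion":{"type":"array","items":{"type":"object","properties":{"dp":{"type":"array","items":{"type":"number"}},"rot":{"type":"array","items":{"type":"number"}},"grip":{"type":"number"}}}},"grip_force":{"type":"number"}},"required":["motion"]}

```bash
mkdir -p pics
python3 - <<'E'
from bench import get_obs, imaging
import cv2,numpy as np,pickle
print(get_obs())
fs={}
for n in ("scene","top"):
    f=imaging.grab_frame(n); fs[n]=f
    cv2.imwrite(f"pics/{n}0.png",f["img"][:,:,::-1])
    print(n,f["fx"],f["D"],(-f["R"].T@f["t"]),f["R"])
pickle.dump(fs,open("f0.pkl","wb"))
E
```

```text
{'clock': 0.0, 'joints': array([-1.38109539,  0.47781149,  0.02233066,  1.55642457, -0.01148231,
        1.10933614, -0.08311951]), 'qvel': array([ 2.71871835e-04, -6.36844334e-04, -1.77810926e-03, -5.57340737e-04,
       -7.97833859e-06,  4.65884874e-04,  5.76309832e-04]), 'tau': array([ 5.83587662e-04, -5.96438956e+01,  1.60837054e+00, -2.81191814e+01,
        1.25367130e-02,  9.35553282e-03, -1.84676901e-05]), 'tcp_pos': array([0.19789781, 0.64472027, 0.23032928]), 'orientation': array([ 2.52541689e+00,  1.86660716e+00, -2.19038149e-03]), 'contact_force': array([-0.91784425, -0.49743639, -0.29859633]), 'moment': array([-0.00302587, -0.06417886,  0.00479712]), 'grip_width': 0.08507378789249674}
scene 528.0082425500383 [-0.0471238  0.         0.         0.         0.       ] [ 0.88645962 -0.4073553   1.66283729] [[ 0.81107046  0.58491718  0.00605015]
 [ 0.55838444 -0.77111472 -0.30592303]
 [-0.17427427  0.25150345 -0.95203702]]
top 429.93048302734167 [-0.00862761  0.          0.          0.          0.        ] [0.51960715 0.0148145  1.47229354] [[ 0.00641129 -0.99987216  0.01464755]
 [-0.99746455 -0.00743268 -0.07077591]
 [ 0.07087573 -0.01415665 -0.99738469]]
```

View pics/scene0.png

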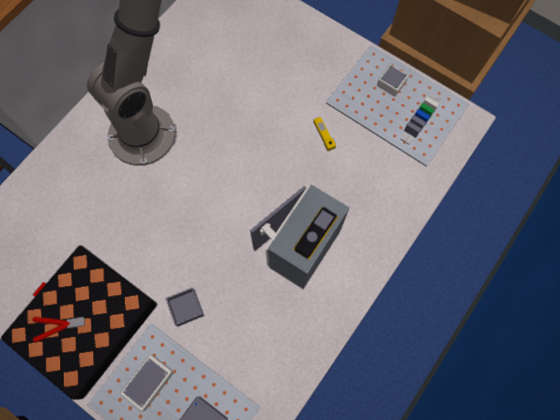

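View pics/top0.png

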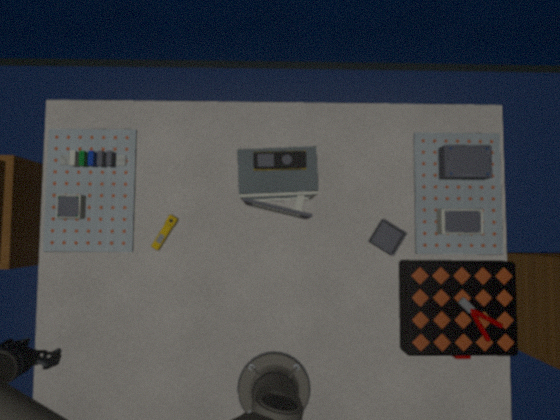

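The top view shows the box top at about (238-318, 147-195) and the door edge from (243,200) to (311,215), with the hook near (298,205). I'll enlarge both views in one picture.

Run:
```python
import cv2,numpy as np,pickle
fs=pickle.load(open("f0.pkl","rb"))
a=fs["top"]["img"][140:225,230:330];b=fs["scene"]["img"][175:295,240:360]
a=cv2.resize(a,None,fx=8,fy=8,interpolation=cv2.INTER_NEAREST)[:600]
b=cv2.resize(b,None,fx=5,fy=5,interpolation=cv2.INTER_NEAREST)
a=cv2.convertScaleAbs(a,alpha=1.3);
for im,x0,y0,s in((a,230,140,8),(b,240,175,5)):
    for i in range(0,200,10):
        cv2.putText(im,str(x0+i),(i*s,10),0,.35,(255,0,0));cv2.putText(im,str(y0+i),(0,i*s+4),0,.35,(255,0,0))
        cv2.line(im,(i*s,12),(i*s,20),(255,0,0));cv2.line(im,(24,i*s),(32,i*s),(255,0,0))
cv2.imwrite("pics/ta.png",a[:,:,::-1]);cv2.imwrite("pics/sb.png",b[:,:,::-1])
```

```text
(no output)
```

View pics/ta.png

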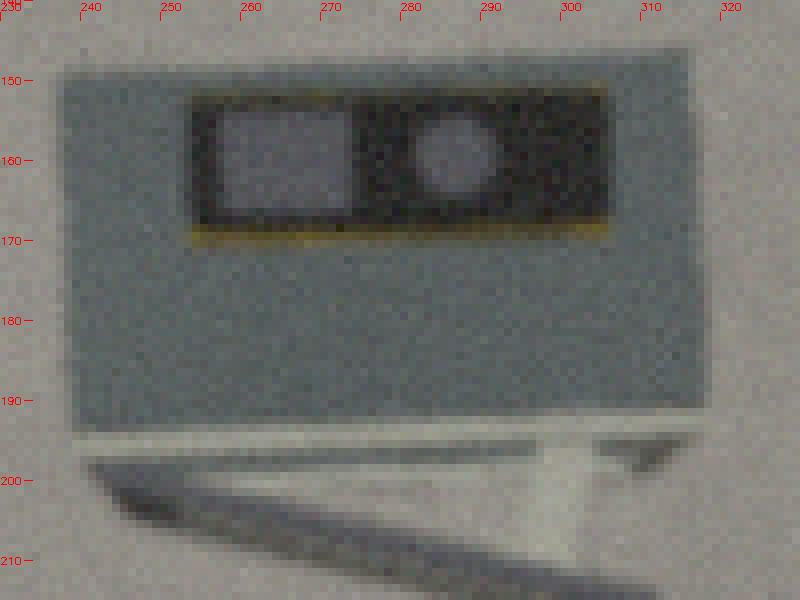

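View pics/sb.png

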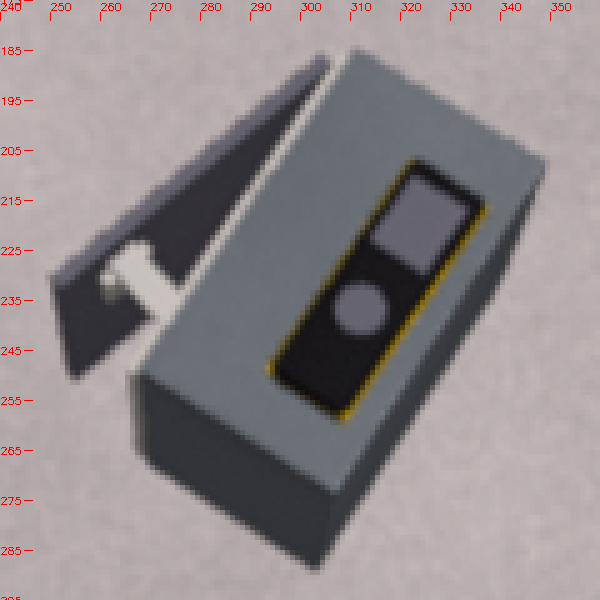

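The top crop shows the box corners at (237.5,149.5), (315.5,146), (317.5,191) and (239,193.5). The hook arm runs from (301,195) to (297,210). The scene crop shows the corners at (310.5,184.5), (348.5,207), (307,273) and (267.5,249), the door's free top back corner near (251,232) and the hook at (265-275, 224-238).

```bash
cat > h.py <<'E'
import cv2,numpy as np,pickle
from scipy.spatial.transform import Rotation as Ro
def ray(f,px):
    K=np.array([[f["fx"],0,f["cx"]],[0,f["fy"],f["cy"]],[0,0,1]])
    u=cv2.undistortPoints(np.array(px,float).reshape(-1,1,2),K,np.array(f["D"]))[:,0]
    d=np.c_[u,np.ones(len(u))]@f["R"]; return -f["R"].T@f["t"],d
def onz(f,px,z):
    c,d=ray(f,px); return c+d*((z-c[2])/d[:,2])[:,None]
def proj(f,X):
    K=np.array([[f["fx"],0,f["cx"]],[0,f["fy"],f["cy"]],[0,0,1]])
    return cv2.projectPoints(np.array(X,float).reshape(-1,3),cv2.Rodrigues(f["R"])[0],np.array(f["t"],float),K,np.array(f["D"]))[0][:,0]
E
python3 - <<'E'
from h import *
fs=pickle.load(open("f0.pkl","rb"))
# order FL,RL,RR,FR
T=onz(fs["top"],[(239,193.7),(237.5,149.5),(315.5,146.5),(317.7,191)],.242)
S=onz(fs["scene"],[(310.5,184.5),(348.7,207),(307,273),(267.5,249)],.242)
L=np.array([(0,.115),(.13,.115),(.13,-.115),(0,-.115)])
for P in (T,S,(T+S)/2):
    P=P[:,:2];m=P.mean(0);l=L.mean(0)
    a=P-m;b=L-l;th=np.arctan2((b[:,0]*a[:,1]-b[:,1]*a[:,0]).sum(),(a*b).sum())
    R=np.array([[np.cos(th),-np.sin(th)],[np.sin(th),np.cos(th)]])
    o=m-R@l;print("yaw",th,"origin",o,"res",(1000*(P-(L@R.T+o))).round(1).tolist())
E
```

```text
yaw 0.04581381507727845 origin [ 0.63396095 -0.00597226] res [[1.0, -1.9], [-0.7, -1.9], [-0.3, 2.1], [-0.0, 1.7]]
yaw 0.05939453939607397 origin [ 0.63613478 -0.00963209] res [[1.2, -1.0], [-0.8, -1.2], [-1.2, 1.6], [0.8, 0.6]]
yaw 0.052615784095913644 origin [ 0.63504641 -0.00780301] res [[1.1, -1.4], [-0.8, -1.5], [-0.7, 1.8], [0.4, 1.2]]
```

Call:
send_rows --motion '[{"dp": [0, -0.02, 0.05], "rot": [0, 0, 0.01], "grip": 0}, {"dp": [0.02, -0.045, 0.05], "rot": [0, 0, 0.014], "grip": 0}, {"dp": [0.022, -0.048, 0.04], "rot": [0, 0, 0.014], "grip": 0}, {"dp": [0.022, -0.048, 0.02], "rot": [0, 0, 0.014], "grip": 0}, {"dp": [0.022, -0.048, 0.01], "rot": [0, 0, 0.014], "grip": 0}, {"dp": [0.022, -0.048, 0], "rot": [0, 0, 0.014], "grip": 0}, {"dp": [0.022, -0.048, 0], "rot": [0, 0, 0.014], "grip": 0}, {"dp": [0.022, -0.048, 0], "rot": [0, 0, 0.014], "grip": 0}, {"dp": [0.022, -0.048, 0], "rot": [0, 0, 0.014], "grip": 0}, {"dp": [0.022, -0.048, 0], "rot": [0, 0, 0.014], "grip": 0}, {"dp": [0.022, -0.048, 0], "rot": [0, 0, 0.014], "grip": 0}, {"dp": [0.022, -0.048, 0], "rot": [0, 0, 0.014], "grip": 0}, {"dp": [0.022, -0.048, 0], "rot": [0, 0, 0.014], "grip": 0}, {"dp": [0.022, -0.048, 0], "rot": [0, 0, 0.014], "grip": 0}]'

```text
clock: 1.85
tcp_pos: [0.4805, -0.0118, 0.3942]
orientation: [2.318, 2.115, -0.008]
contact_force: [0.5, 1.2, -0.5]
grip_width: -0.0
```

```bash
cat > g.py <<'E'
import sys
from bench import get_obs, imaging
from h import *
k=sys.argv[1];f=imaging.grab_frame("wrist");pickle.dump(f,open(f"w{k}.pkl","wb"))
o=get_obs();print(o["tcp_pos"],o["orientation"],o["joints"],"cam",-f["R"].T@f["t"],f["R"][2],f["fx"])
im=cv2.resize(f["img"],(784,588))[:,:,::-1]
cv2.imwrite(f"pics/w{k}.png",im)
E
python3 g.py 1
```

```text
[ 0.4821064  -0.01947765  0.394519  ] [ 2.3236501   2.10288588 -0.00894442] [-7.14736802e-01  1.43700500e-03  6.32306616e-01  1.79890128e+00
  8.93368582e-03  1.34142186e+00  1.38667159e+00] cam [ 0.39814429 -0.00483956  0.535835  ] [ 0.32078966 -0.035027   -0.94650256] 294.4310478639542
```

View pics/w1.png

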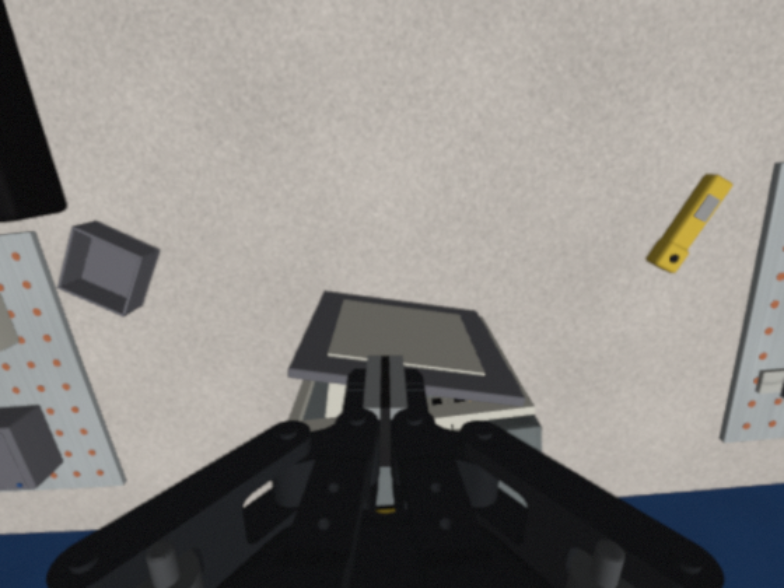

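The wrist view shows the shut fingers pointing at the door. The door's front top edge runs from the free corner at (289,371) to the hinge end at (524,396) in the 784-wide picture. I'll triangulate it with the other views.

Run:
```python
from h import *
fs=pickle.load(open("f0.pkl","rb"));w=pickle.load(open("w1.pkl","rb"))
print(fs["top"]["img"][208:222,300:316].sum(2)//3)
c1,d1=ray(w,[(289/1.4,371/1.4)]);
def tri(A):
    M=np.zeros((3,3));b=np.zeros(3)
    for c,d in A:
        d=d[0]/np.linalg.norm(d[0]);P=np.eye(3)-np.outer(d,d);M+=P;b+=P@c
    return np.linalg.solve(M,b)
s=ray(fs["scene"],[(250.,230.5)])
X=tri([(c1,d1),s]);print(X)
yaw=.053;R=np.array([[np.cos(yaw),-np.sin(yaw)],[np.sin(yaw),np.cos(yaw)]])
loc=R.T@(X[:2]-[.635,-.008]);v=loc-[-.008,.105];print(loc,np.hypot(*v),"theta",np.arctan2(-v[0],-v[1])-np.arctan2(.01,.21))
# predicted corners for theta candidates
for dz in(-.01,0,.01):
  for th in (.24,.26,.28):
    D=np.array([-np.sin(th),-np.cos(th)]);n=np.array([np.cos(th),-np.sin(th)])
    p=np.r_[R@(np.array([-.008,.105])+.21*D-.01*n)+[.635,-.008],.232+dz]
    print(dz,th,[proj(f,p)[0].round(1).tolist() for f in(w,fs["top"],fs["scene"])])
```

```text
[[121 111 112 106 106 107 107 102 107 104 104 108 106 109 104 108]
 [119 116 104 106 104 112 109 104 103 107 104 108 109 107 106 104]
 [110 111 104 100 101 106 110 110 110 109 108 105 108 110 105 106]
 [ 90  95  97  92  91 100 102 102 104 106 106 107 105 104 104 106]
 [ 74  73  75  80  77  84  89  95  93  98  99 103 105 104 105 108]
 [ 66  66  69  73  70  70  75  75  80  81  85  88  99 104 101 104]
 [ 63  59  60  65  63  66  69  65  72  74  71  75  91 102 108 102]
 [ 52  49  54  54  56  63  57  64  60  62  67  75  90 101 101 107]
 [ 48  49  38  39  50  42  49  50  58  60  68  75  90 100 107 104]
 [ 62  55  55  45  46  43  45  46  55  65  77  90  97 106 109 106]
 [ 84  80  71  69  58  63  60  73  74  85  99 107 103 106 108 105]
 [105  98  96  90  87  89  84  90  95 102  99 107 103 106 108 100]
 [107 110 109 104 103 104 102 103 106 102 107 106 102 105 103 106]
 [109 105 103 111 110 108 103 107 106 110 108 106 107 104 108 105]]
[ 0.56811961 -0.10515819  0.22289955]
[-0.07193346 -0.09347876] 0.20852171612072964 theta 0.26403934633442355
-0.01 0.24 [[204.7, 267.9], [313.2, 214.4], [250.8, 232.2]]
-0.01 0.26 [[204.9, 264.9], [312.8, 215.8], [249.8, 231.1]]
-0.01 0.28 [[205.2, 261.9], [312.4, 217.2], [248.9, 230.0]]
0 0.24 [[202.7, 272.3], [313.5, 214.3], [250.6, 231.2]]
0 0.26 [[203.0, 269.2], [313.1, 215.7], [249.6, 230.1]]
0 0.28 [[203.3, 266.1], [312.8, 217.1], [248.7, 229.0]]
0.01 0.24 [[200.7, 276.8], [313.8, 214.1], [250.4, 230.2]]
0.01 0.26 [[200.9, 273.7], [313.5, 215.5], [249.5, 229.1]]
0.01 0.28 [[201.2, 270.5], [313.1, 216.9], [248.5, 228.0]]
```

Call:
send_rows --motion '[{"dp": [0.03, -0.015, 0], "rot": [0, 0, 0.01], "grip": 0}, {"dp": [0.035, -0.015, 0], "rot": [0, 0, 0.01], "grip": 0}, {"dp": [0.03, -0.012, -0.03], "rot": [0, 0, 0.005], "grip": 0}, {"dp": [0.02, -0.006, -0.04], "rot": [0, 0, 0], "grip": 0}, {"dp": [0.005, 0, -0.03], "rot": [0, 0, 0], "grip": 0}, {"dp": [0, 0, 0], "rot": [0, 0, 0], "grip": 0}, {"dp": [0, 0, 0], "rot": [0, 0, 0], "grip": 0}]'

```text
clock: 2.78
tcp_pos: [0.6051, -0.0713, 0.2911]
orientation: [2.3, 2.13, -0.01]
contact_force: [-1.2, -0.2, 1.2]
grip_width: 0.0001
```

```bash
python3 g.py 2; python3 -c "
from bench import *;print(get_obs()['contact_force'])"
```

```text
[ 0.60504459 -0.0710885   0.29113847] [ 2.29998937  2.13014152 -0.00970194] [-0.50910709  0.37112894  0.69160175  1.68453273 -0.24353714  1.17520937
  1.73740801] cam [ 0.52256264 -0.06503667  0.43267436] [ 0.32213225 -0.03347222 -0.94610276] 294.4310478639542
[-0.35997348 -0.40752756  0.33328619]
```

View pics/w2.png

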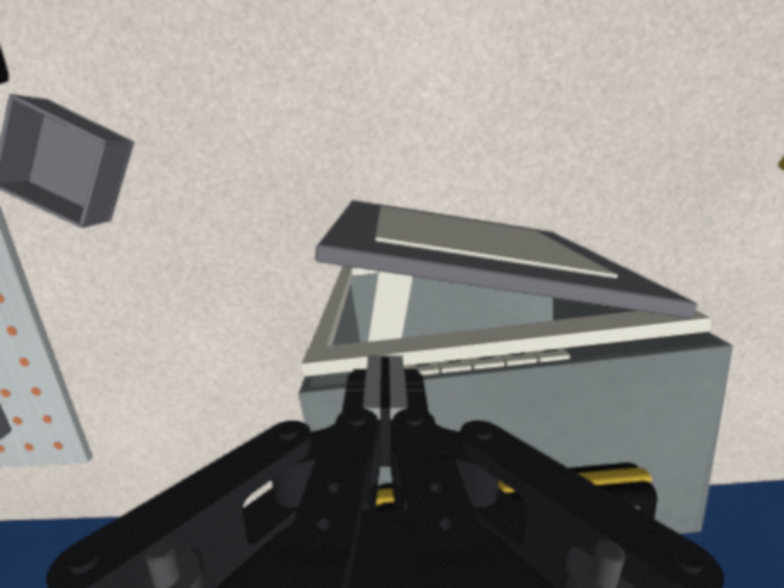

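The wrist view shows the gap clearly. The door's top back edge runs from (318,260) to (694,314). The rail's top front edge runs from (304,363) to (709,319). The box's front corners are at (303,393) and (731,346). The white hook arm lies between (385,272)/(412,278) at the door and (369,340)/(403,336) at the rail.

Run:
```python
from h import *
w=pickle.load(open("w2.pkl","rb"));q=lambda l:[(a/1.4,b/1.4) for a,b in l]
B=onz(w,q([(731,346),(303,393)]),.242);print(B)
d=B[0]-B[1];yaw=np.arctan2(-d[0],d[1]);o=B.mean(0)[:2];print("yaw",yaw,"o",o,np.hypot(d[0],d[1]))
for yaw,o in((yaw,o),(.053,np.array([.635,-.008]))):
    R=np.array([[np.cos(yaw),-np.sin(yaw)],[np.sin(yaw),np.cos(yaw)]])
    def loc(P): P=np.array(P);P=P.copy();P[:,:2]=(P[:,:2]-o)@R;return P
    c,dd=ray(w,q([(304,363),(500,342),(709,319)]))
    cl=loc(c[None])[0];dl=dd.copy();dl[:,:2]=dd[:,:2]@R
    t=(-.008-cl[0])/dl[:,0];print("rail front top edge pts",(cl+dl*t[:,None]).round(4).tolist())
    for z in(.222,.227,.232): 
        P=loc(onz(w,q([(318,260),(694,314)]),z));v=P[0]-P[1];print("door z",z,P[:,:2].round(4).tolist(),np.hypot(*v[:2]).round(4),np.arctan2(-v[0],-v[1]).round(3))
    for z in (.198,.203,.208): print("hook z",z,loc(onz(w,q([(385,272),(412,278),(369,340),(403,336)]),z))[:,:2].round(4).tolist())
```

```text
[[ 0.62982543  0.10436482  0.242     ]
 [ 0.6412168  -0.11975505  0.242     ]]
yaw 0.050783427439464374 o [ 0.63552111 -0.00769511] 0.22440918441639898
rail front top edge pts [[-0.008, -0.1138, 0.2231], [-0.008, -0.0023, 0.2239], [-0.008, 0.1122, 0.2248]]
door z 0.222 [[-0.0666, -0.0952], [-0.0107, 0.1057]] 0.2085 0.272
door z 0.227 [[-0.0678, -0.0942], [-0.0132, 0.1019]] 0.2035 0.272
door z 0.232 [[-0.0689, -0.0931], [-0.0156, 0.0982]] 0.1986 0.272
hook z 0.198 [[-0.0489, -0.062], [-0.0432, -0.0466], [-0.0061, -0.0776], [-0.0063, -0.0561]]
hook z 0.203 [[-0.0503, -0.0618], [-0.0447, -0.0467], [-0.0085, -0.077], [-0.0086, -0.056]]
hook z 0.208 [[-0.0517, -0.0616], [-0.0463, -0.0468], [-0.0108, -0.0765], [-0.0109, -0.0559]]
rail front top edge pts [[-0.008, -0.1134, 0.2236], [-0.008, -0.0023, 0.2249], [-0.008, 0.1113, 0.2263]]
door z 0.222 [[-0.0663, -0.0948], [-0.0099, 0.106]] 0.2085 0.274
door z 0.227 [[-0.0675, -0.0937], [-0.0124, 0.1022]] 0.2035 0.274
door z 0.232 [[-0.0686, -0.0927], [-0.0149, 0.0985]] 0.1986 0.274
hook z 0.198 [[-0.0485, -0.0617], [-0.0428, -0.0462], [-0.0058, -0.0773], [-0.0059, -0.0558]]
hook z 0.203 [[-0.0499, -0.0614], [-0.0443, -0.0463], [-0.0081, -0.0767], [-0.0082, -0.0557]]
hook z 0.208 [[-0.0513, -0.0612], [-0.0458, -0.0464], [-0.0104, -0.0762], [-0.0105, -0.0556]]
```

Call:
send_rows --motion '[{"dp": [0.003, 0.001, -0.03], "rot": [0, 0, 0], "grip": 0}, {"dp": [0, 0, -0.03], "rot": [0, 0, 0], "grip": 0}, {"dp": [0, 0, -0.012], "rot": [0, 0, 0], "grip": 0}, {"dp": [0, 0, 0], "rot": [0, 0, 0], "grip": 0}, {"dp": [0, 0, 0], "rot": [0, 0, 0], "grip": 0}]'

```text
clock: 3.45
tcp_pos: [0.6116, -0.0695, 0.226]
orientation: [2.293, 2.127, 0.008]
contact_force: [-0.7, -0.4, 0.3]
grip_width: -0.0001
```

Call:
send_rows --motion '[{"dp": [-0.003, 0, -0.008], "rot": [0, 0, 0], "grip": 0}, {"dp": [0, 0, -0.006], "rot": [0, 0, 0], "grip": 0}, {"dp": [0, 0, -0.003], "rot": [0, 0, 0], "grip": 0}, {"dp": [0, 0, 0], "rot": [0, 0, 0], "grip": 0}, {"dp": [0, 0, 0], "rot": [0, 0, 0], "grip": 0}]'

```text
clock: 4.08
tcp_pos: [0.6092, -0.0696, 0.2096]
orientation: [2.292, 2.126, 0.012]
contact_force: [0.2, -1.2, -0.1]
grip_width: -0.0001
```

Call:
send_rows --motion '[{"dp": [0, 0, -0.004], "rot": [0, 0, 0], "grip": 0}, {"dp": [0, 0, -0.003], "rot": [0, 0, 0], "grip": 0}, {"dp": [0, 0, -0.002], "rot": [0, 0, 0], "grip": 0}, {"dp": [0, 0, 0], "rot": [0, 0, 0], "grip": 0}]'

```text
clock: 4.58
tcp_pos: [0.6096, -0.0697, 0.2003]
orientation: [2.292, 2.126, 0.012]
contact_force: [-0.4, -0.4, 2.3]
grip_width: -0.0001
```

Call:
send_rows --motion '[{"dp": [0, 0, -0.002], "rot": [0, 0, 0], "grip": 0}, {"dp": [0, 0, 0], "rot": [0, 0, 0], "grip": 0}]'

```text
clock: 4.82
tcp_pos: [0.6098, -0.0697, 0.1987]
orientation: [2.291, 2.126, 0.013]
contact_force: [-0.6, 0.6, 2.8]
grip_width: 0.0001
```

Call:
send_rows --motion '[{"dp": [0, 0, -0.002], "rot": [0, 0, 0], "grip": 0}, {"dp": [0, 0, 0], "rot": [0, 0, 0], "grip": 0}]'

```text
clock: 5.08
tcp_pos: [0.6102, -0.0697, 0.1971]
orientation: [2.291, 2.125, 0.014]
contact_force: [-0.8, 0.2, 4.6]
grip_width: 0.0
```

Call:
send_rows --motion '[{"dp": [0, 0, -0.002], "rot": [0, 0, 0], "grip": 0}, {"dp": [0, 0, 0], "rot": [0, 0, 0], "grip": 0}]'

```text
clock: 5.32
tcp_pos: [0.6106, -0.0698, 0.1954]
orientation: [2.29, 2.125, 0.015]
contact_force: [-1.5, 1.4, 5.2]
grip_width: 0.0002
```

Call:
send_rows --motion '[{"dp": [0, 0, -0.002], "rot": [0, 0, 0], "grip": 0}, {"dp": [0, 0, 0], "rot": [0, 0, 0], "grip": 0}, {"dp": [0, 0, 0], "rot": [0, 0, 0], "grip": 0}]'

```text
clock: 5.7
tcp_pos: [0.6113, -0.0698, 0.1942]
orientation: [2.29, 2.124, 0.017]
contact_force: [-0.7, -0.2, 5.7]
grip_width: -0.0001
```

Call:
send_rows --motion '[{"dp": [0, 0, -0.001], "rot": [0, 0, 0], "grip": 0}, {"dp": [0, 0, 0], "rot": [0, 0, 0], "grip": 0}]'

```text
clock: 5.95
tcp_pos: [0.6118, -0.0699, 0.1939]
orientation: [2.289, 2.124, 0.019]
contact_force: [-0.7, 0.8, 5.4]
grip_width: 0.0001
```

Call:
send_rows --motion '[{"dp": [0, 0, -0.003], "rot": [0, 0, 0], "grip": 0}, {"dp": [-0.003, 0.0006, -0.002], "rot": [0, 0, 0], "grip": 0}, {"dp": [-0.004, 0.0008, -0.0015], "rot": [0, 0, 0], "grip": 0}]'

```text
clock: 6.32
tcp_pos: [0.6083, -0.0695, 0.1904]
orientation: [2.284, 2.119, 0.027]
contact_force: [1.2, -0.5, 12.7]
grip_width: 0.0001
```

Call:
send_rows --motion '[{"dp": [-0.004, 0.0008, -0.0015], "rot": [0, 0, -0.02], "grip": 0}, {"dp": [-0.004, 0.0008, -0.0012], "rot": [0, 0, -0.02], "grip": 0}]'

```text
clock: 6.58
tcp_pos: [0.6035, -0.0691, 0.1905]
orientation: [2.323, 2.067, 0.035]
contact_force: [0.5, 0.3, 7.0]
grip_width: 0.0003
```

Call:
send_rows --motion '[{"dp": [-0.004, 0.0008, -0.001], "rot": [0, 0, -0.01], "grip": 0}, {"dp": [-0.004, 0.0008, -0.001], "rot": [0, 0, -0.01], "grip": 0}, {"dp": [-0.004, 0.0008, -0.001], "rot": [0, 0, -0.01], "grip": 0}]'

```text
clock: 6.95
tcp_pos: [0.5954, -0.0679, 0.1908]
orientation: [2.35, 2.024, 0.044]
contact_force: [0.2, -0.2, 7.9]
grip_width: -0.0002
```

Call:
send_rows --motion '[{"dp": [-0.004, 0.001, -0.001], "rot": [0, 0, -0.02], "grip": 0}, {"dp": [-0.004, 0.001, -0.001], "rot": [0, 0, -0.02], "grip": 0}, {"dp": [-0.004, 0.001, -0.001], "rot": [0, 0, -0.02], "grip": 0}]'

```text
clock: 7.32
tcp_pos: [0.5872, -0.0665, 0.191]
orientation: [2.405, 1.944, 0.052]
contact_force: [1.4, -0.7, 7.7]
grip_width: -0.0
```

Run:
```python
from h import *
from bench import get_obs
o=get_obs();R=Ro.from_rotvec(o["orientation"]).as_matrix();print(o["tcp_pos"],o["contact_force"]);print(R)
z=R[:,2];c=np.cross(z,[0,0,-1]);print("correction rot",c)
```

```text
[ 0.58716437 -0.06648845  0.19104685] [ 1.37957172 -0.65720222  7.68311662]
[[ 0.21004016  0.97605766  0.05652051]
 [ 0.97768318 -0.20943089 -0.01656227]
 [-0.00432859  0.05873789 -0.99826406]]
correction rot [0.01656227 0.05652051 0.        ]
```

Call:
send_rows --motion '[{"dp": [-0.005, 0.0014, -0.001], "rot": [0.004, 0.012, -0.02], "grip": 0}, {"dp": [-0.005, 0.0014, -0.001], "rot": [0.004, 0.012, -0.02], "grip": 0}, {"dp": [-0.005, 0.0015, -0.001], "rot": [0.004, 0.012, -0.02], "grip": 0}]'

```text
clock: 7.7
tcp_pos: [0.5755, -0.0635, 0.1911]
orientation: [2.486, 1.883, 0.027]
contact_force: [1.2, -0.8, 7.0]
grip_width: 0.0001
```

Call:
send_rows --motion '[{"dp": [-0.005, 0.0016, -0.001], "rot": [0.004, 0.012, -0.02], "grip": 0}, {"dp": [-0.005, 0.0017, -0.001], "rot": [0.004, 0.012, -0.02], "grip": 0}, {"dp": [-0.005, 0.0018, -0.001], "rot": [0.004, 0.012, -0.02], "grip": 0}]'

```text
clock: 8.07
tcp_pos: [0.564, -0.0598, 0.1909]
orientation: [-2.561, -1.816, -0.001]
contact_force: [1.2, 0.1, 7.6]
grip_width: -0.0
```

Run:
```python
from h import *
from bench import get_obs,imaging
o=get_obs();R=Ro.from_rotvec(o["orientation"]).as_matrix();print(R.round(3))
f=imaging.grab_frame("scene");pickle.dump(f,open("s2.pkl","wb"))
b=cv2.resize(f["img"][165:285,230:350],None,fx=5,fy=5,interpolation=cv2.INTER_CUBIC)
cv2.imwrite("pics/s2.png",b[:,:,::-1])
```

```text
[[ 0.331  0.944 -0.   ]
 [ 0.944 -0.331  0.002]
 [ 0.002 -0.001 -1.   ]]
```

View pics/s2.png

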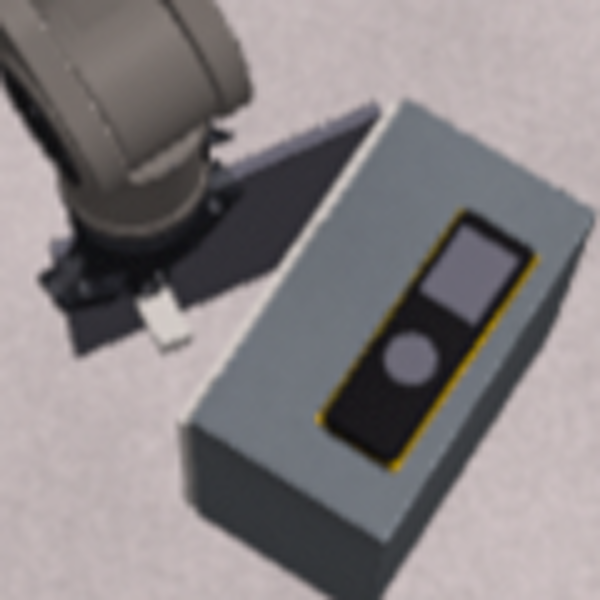

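The hook's end is now clear in front of the rail at picture (170,325), so the door has been drawn past it. I'll continue along the arc.

Call:
send_rows --motion '[{"dp": [-0.007, 0.0026, -0.001], "rot": [0, 0.004, -0.04], "grip": 0}, {"dp": [-0.007, 0.003, -0.001], "rot": [0, 0.004, -0.04], "grip": 0}, {"dp": [-0.007, 0.003, -0.001], "rot": [0, 0.004, -0.04], "grip": 0}, {"dp": [-0.007, 0.0035, -0.001], "rot": [0, 0.004, -0.04], "grip": 0}, {"dp": [-0.007, 0.004, -0.001], "rot": [0, 0.004, -0.04], "grip": 0}]'

```text
clock: 8.75
tcp_pos: [0.5345, -0.0454, 0.1903]
orientation: [-2.734, -1.539, 0.008]
contact_force: [0.3, -2.4, 8.4]
grip_width: -0.0
```

Call:
send_rows --motion '[{"dp": [-0.0075, 0.005, 0.003], "rot": [0, 0, -0.05], "grip": 0}, {"dp": [-0.0075, 0.0055, 0.003], "rot": [0, 0, -0.05], "grip": 0}, {"dp": [-0.007, 0.0058, 0.003], "rot": [0, 0, -0.05], "grip": 0}, {"dp": [-0.007, 0.006, 0], "rot": [0, 0, -0.05], "grip": 0}, {"dp": [-0.0065, 0.0065, 0], "rot": [0, 0, -0.05], "grip": 0}]'

```text
clock: 9.38
tcp_pos: [0.4997, -0.018, 0.2003]
orientation: [-2.915, -1.172, 0.003]
contact_force: [1.3, -0.2, 1.8]
grip_width: -0.0002
```

Call:
send_rows --motion '[{"dp": [-0.0062, 0.0072, 0], "rot": [0, 0, -0.05], "grip": 0}, {"dp": [-0.006, 0.0075, 0], "rot": [0, 0, -0.05], "grip": 0}, {"dp": [-0.0055, 0.0078, 0], "rot": [0, 0, -0.05], "grip": 0}, {"dp": [-0.005, 0.008, 0], "rot": [0, 0, -0.05], "grip": 0}]'

```text
clock: 9.88
tcp_pos: [0.477, 0.0123, 0.2001]
orientation: [3.018, 0.863, 0.0]
contact_force: [2.2, -0.5, 2.1]
grip_width: -0.0001
```

Call:
send_rows --motion '[{"dp": [-0.0045, 0.0085, 0], "rot": [0, 0, -0.05], "grip": 0}, {"dp": [-0.004, 0.0087, 0], "rot": [0, 0, -0.05], "grip": 0}, {"dp": [-0.0035, 0.009, 0], "rot": [0, 0, -0.05], "grip": 0}, {"dp": [-0.003, 0.009, 0], "rot": [0, 0, -0.05], "grip": 0}, {"dp": [-0.002, 0.006, 0], "rot": [0, 0, -0.02], "grip": 0}, {"dp": [-0.001, 0.003, 0], "rot": [0, 0, 0], "grip": 0}, {"dp": [0, 0, 0], "rot": [0, 0, 0], "grip": 0}]'

```text
clock: 10.75
tcp_pos: [0.4589, 0.0569, 0.1997]
orientation: [3.094, 0.515, 0.003]
contact_force: [0.1, 0.3, 1.9]
grip_width: 0.0003
```

Call:
send_rows --motion '[{"dp": [0, -0.002, 0.004], "rot": [0, 0, 0], "grip": 0}, {"dp": [0.001, -0.006, 0.012], "rot": [0, 0, 0], "grip": 0}, {"dp": [0, -0.004, 0.03], "rot": [0, 0, 0], "grip": 0}, {"dp": [0, 0, 0.05], "rot": [0, 0, 0], "grip": 0}, {"dp": [0, 0, 0.05], "rot": [0, 0, 0], "grip": 0}, {"dp": [0, -0.04, 0.03], "rot": [0, 0, 0], "grip": 0}, {"dp": [0, -0.06, 0], "rot": [0, 0, 0], "grip": 0}, {"dp": [0, -0.06, 0], "rot": [0, 0, 0], "grip": 0}, {"dp": [0, -0.05, 0], "rot": [0, 0, 0], "grip": 0}, {"dp": [0, 0, 0], "rot": [0, 0, 0], "grip": 0}, {"dp": [0, 0, 0], "rot": [0, 0, 0], "grip": 0}]'

```text
clock: 12.12
tcp_pos: [0.4563, -0.1833, 0.382]
orientation: [3.1, 0.497, -0.002]
contact_force: [0.3, -0.4, -0.7]
grip_width: 0.0002
```

Run:
```python
from h import *
from bench import get_obs,imaging
print(get_obs()["contact_force"],get_obs()["qvel"].round(3))
a=imaging.grab_frame("top")["img"][140:270,215:345];s=imaging.grab_frame("scene")["img"][120:320,150:350]
im=np.hstack([cv2.resize(a,(400,400)),cv2.resize(s,(400,400))])
cv2.imwrite("pics/end.png",im[:,:,::-1])
```

```text
[ 0.29751625 -0.36368864 -0.65359848] [ 0.008 -0.014  0.045 -0.01   0.013  0.007  0.011]
```

View pics/end.png

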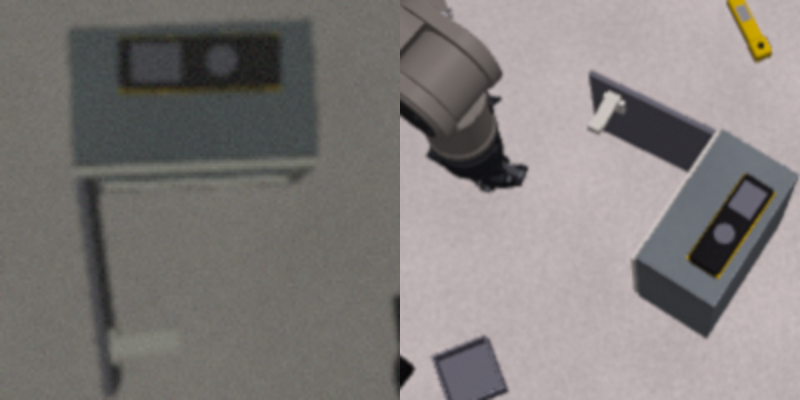

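The door stands at roughly 80-85°, running from (85,180) to (110,395) in the left half. The hook is free, the robot is clear, and the bystanders are where they were.

```bash
python3 -c "
from bench import hand_in;print(hand_in())"
```

```text
the job is handed in; nothing more can be done
None
```

I opened the door to about 1.4 rad (80°) and handed the job in at about 12 s on the clock, out of the 48 s allowed. No verdict was reported.

- **Finding the hook:** from the pictures I worked out the box pose, a door angle of about 0.27 rad, and that the cover stands about 8 mm low. Touch agreed: the fingertips met the hook at z ≈ 0.200 m.
- **Pressing and drawing:** I pressed the hook to its stop, at about z 0.190 m, and held it there while drawing the door to about 0.67 rad. I then eased the fingers up to let the hook rise, swung the door on to an estimated 1.45 rad, and withdrew.
- **Forces:** the highest reading I saw was 12.7 N, when the hook reached its stop. Forces were only read at the end of each move, so I could not see peaks in between.
- **Last checks:** the final top and scene views show the door standing open, the arm clear of everything, and the multimeter, junction box and wire stripper apparently undisturbed, though I did not measure their positions. The wrist force was near zero.
- **Not measured directly:** I have no reading of the hook's travel. I take it to be back up because the last fingertip height was 0.200 m with about 2 N on it, and the fingers then left it.

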